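# Show the facetting quill to the inspection camera, stub end first, then in profile

### The arm

A 7-joint arm with a two-finger parallel gripper is mounted at the origin on a cart in front of the work surface, level with it; the furniture and walls round the work are solid. World frame = base frame: x ahead of the robot, y to its left, z up, the work surface at z = 0. Lengths are in m, angles in degrees, forces in N, time in s.
With the tool pointing down it reaches from about 0.425 to 0.875 m from the base axis. Payload 4.7 kg.
Tool frame: the origin (TCP) lies on the centre line of the jaws, within the pads' length; the fingertips stand 14 mm ahead of it and the grasp point (between the pads) lies 5 mm behind it; z points along the fingers, y is the line along which they close (so a half turn about z gives the same grasp; the last joint's range is limited). The gripper opens to 87 mm and grips with 3 to 60 N. Pads are 19 mm wide; open, the fingers measure 117 mm over their backs; the gripper's body (75 mm by 190 mm) begins 51 mm behind the grasp point.
Start: joints at [71.224, 18.392, -4.016, 83.108, 1.295, 78.541, -3.26], TCP at [0.218, -0.612, 0.237] pointing down, gripper open.
Joint ranges: [-163.93, 163.93], [-17.29, 119.83], [-79.2, 71.16], [3.27, 140.29], [-89.18, 269.18], [5.43, 117.66], [-154.24, 154.24]. Speed limits (degrees/s): [147.25, 147.25, 180, 180, 180, 180, 180].

### API

Orientations are given as [roll, pitch, yaw] about the fixed x, y, z axes, in that order (R = Rz(yaw) Ry(pitch) Rx(roll)).
In Python, from cell import env gives the robot as it stands.
- The arm moves only by the tool jog_arm, never from a script. Its argument "motion" is a list that holds one entry, the list of rows, each a list of 7 numbers: the shift along the tool's x, y, z in units of 0.1 m (1.0 is 0.1 m), then the turn, a rotation vector about the tool's x, y, z in units of 180 degrees (1.0 is 180 degrees), then the closure, from 0 (fully open) to 1 (shut). A call has 1 to 5 rows; each row is the pose to reach, as a shift and turn from the pose commanded when the call began, along the tool's axes at that moment, turning the shorter way round; what a row does not reach only later rows make up. A row lasts 1/10 s, in which the tool goes at most 50 mm and 8.59 degrees, less where a joint would pass 70% of its speed; a pose out of reach is approached as far as the arm can. A call with a number of a shift or a turn outside -1 to 1 is refused whole. A call with a gripper value outside its range is refused whole. The fingers move at their own pace and stop on an object; "grip_force" is the grip in N (left out, the last holds). Time passes only in rows, so rows that repeat a pose let the fingers close. It gives the time, the measured TCP pose, the force, the opening and the grip force at its end, in the units of the state.
- env.get_obs(): the state, without advancing time (a new reading comes with each control period).
- env.read_camera(name): name is "side" or "top"; returns (picture, depth): 480x640x3 uint8, red, green, blue; 480x640 float32, m along the optical axis (not along the pixel's ray), 0 where there is no reading.
- env.camera_info(name): a dict with "camera_matrix" (3x3 intrinsics, pixels), "origin" and "orientation" of the camera in the world. Camera axes: x right, y down, z forward; pixel columns grow to the right and rows downward; lengths in m; the calibration is good to about 2 mm. A picture is of the moment at which its call begins. camera_info takes no time and is no camera call.
- env.sign_off(): hands the job in; it is judged then, once.
The state is a dict: "time_s": time; "qpos": joint angles; "joint_velocities": joint speeds; "effort": joint torques, N m; "tool_pos": TCP position; "tool_rot": TCP orientation; "force": force on the tool from outside, world axes, zero at the start; "wrist_torque": the same for the moment, N m; "grip_width": finger opening in m; "grasp_force": force on a finger pad.
Only numpy, scipy, OpenCV 4.12 (cv2) and the standard library are available. Lean on these libraries where they do the work, as an engineer would, in place of code of your own. Each camera call takes 0.05 s, during which the arm holds its last target. There are 200 camera calls.

### The job

Pick up the facetting quill (the brass holder with the ribbed barrel) and hold it in the air at the inspection camera's focus: right way up and level, its middle straight above the tip of the focus pin and at the height of the lens, its stepped end with the small flat-faced stub (not the smooth bullet-shaped end) pointing straight at the lens; keep it still there for one second. Then, at the same spot, turn it a quarter turn either way so that the camera sees it square from the side, and finish there, still holding it steady: do not put it down or let go. Do not touch the camera stand, and leave the other loose things where they lie.

Things in the scene. Friction and masses are not known exactly. Their poses are not given: they have to be found in the camera images.
- quill: The part to show: turned brass holder with a ribbed steel barrel, 22 x 103 x 27 mm (x, y, z), 60 to 120 g, lying right way up on two guide rods. Origin: centre of its underside. Long axis y: at +y the stepped end with a flat-faced 8 mm stub, at -y the smooth bullet-shaped end; z up. Grasp the ribbed barrel, 20 mm wide across x, from y = -14 to +14 mm; its centre line is 16 mm above the underside.
- quill_mid (a point): Middle of the quill on its centre line, 16 mm above its underside: the point to bring to the focus.
- quill_stub (a point): Flat face of the stub at the quill's stepped end, on the centre line, 52 mm from the middle.
- camera_stand: Inspection camera fixed to the bench: steel foot 80 x 90 x 10 mm (x -30 to 50), 20 mm round column, grey camera block 70 x 44 x 44 mm with a 39 mm black lens barrel, centred 170 mm above the bench (highest point 192 mm). Origin: under the column, at bench height. The lens looks along the stand's -x (roughly to the robot's left, across the bench); y sideways, z up.
- focus (a point): The camera's focus: on the lens axis, 170 mm above the bench, 55 mm straight above the top of the focus pin's tip and 110 mm in front of the lens glass. Its axes are the stand's: +x points to the lens.
- pin_tip (a point): Top of the focus pin, 115 mm above the bench, 170 mm ahead of the column. The pin is a 6 mm bright steel rod that runs from a clamp on the column along -x, 80 mm above the bench, and turns up at its end.
- lens (a point): Centre of the lens glass, 170 mm above the bench, 60 mm ahead of the column.
- dop_stick: Bystander: short brass dop stick with a dark tip, 16 x 90 x 16 mm, long axis y, lying 85 to 100 mm beside the quill. Origin: centre of its underside.
- dop_stick_long: Bystander: brass dop stick with a dark tip, 16 x 100 x 16 mm, long axis y, lying farther left. Origin: centre of its underside.
- whetstone: Bystander: grey square dressing stone, 18 x 52 x 18 mm, long axis y, lying on the flat steel plate. Origin: centre of its underside.
- hex_nut: Bystander: steel hexagon nut, 19 x 22 x 8 mm, lying on the flat steel plate. Origin: centre of its underside.

How it is judged:
By the outcome, as a careful person would: the job done as asked, in the order asked, and still so for the second after the job is handed in, while the arm keeps its last pose, push and grip.
It also fails if it takes over 45 s, if anything falls off the work surface, if the arm or the gripper's body presses on something with over 40 N, if the wrist force passes 120 N, or if a joint passes its speed limit or range.

## Working session

There is one attempt and no reset: what is moved stays moved. The work goes in short steps, Python scripts to look and compute and a tool call to move; the robot and the scene stay as the last step left them, time stands still between calls to the robot, and variables do not carry over. Pictures are saved under pics/ and viewed, at most 10 in all, crops included, and the job is handed in when it is done.

Besides the shell and the picture viewer there is one more tool, called by a JSON object that holds its "api" and its "payload". jog_arm: Moves the arm, as the interface text tells. Shifts and turns lie within -1 to 1; 1 stands for 0.1 m of shift or 180 degrees of turn. Its arguments: {"type":"object","properties":{"motion":{"type":"array","items":{"type":"array","items":{"type":"array","items":{"type":"number"}}}},"grip_force":{"type":"number"}},"required":["motion"]}

```bash
mkdir -p pics; ls; python3 - <<'E'
from cell import env
import cv2,numpy as np
print(env.get_obs())
for n in ("side","top"):
    im,d=env.read_camera(n); np.savez(f"pics/{n}0.npz",im=im,d=d)
    cv2.imwrite(f"pics/{n}0.png",im[:,:,::-1]); print(n,env.camera_info(n))
E
```

```text
pics
{'time_s': 0.0, 'qpos': array([71.22554539, 18.43647551, -4.01631901, 83.17689545,  1.29335984,
       78.53913749, -3.26117158]), 'joint_velocities': array([-0.0857368 , -0.00163327,  0.12011389, -0.03209446, -0.01537211,
        0.09097015,  0.08128175]), 'effort': array([-1.53342253e-04, -4.91274619e+01, -4.03958475e-01, -3.12529314e+01,
       -6.37789420e-02,  4.36821766e-02,  1.80785332e-04]), 'tool_pos': array([ 0.21764638, -0.61191219,  0.2354734 ]), 'tool_rot': array([-1.79892648e+02,  3.95923760e-03,  1.95835003e+01]), 'force': array([-0.27944631,  0.44428134,  0.51030184]), 'wrist_torque': array([-0.00273776,  0.03191062, -0.00442004]), 'grasp_force': 0.0, 'grip_width': 0.08681519445299618}
side {'camera_matrix': array([[435.98047315,   0.        , 317.86345341],
       [  0.        , 435.98047315, 239.00487243],
       [  0.        ,   0.        ,   1.        ]]), 'origin': array([0.0847225 , 0.63266248, 0.8792608 ]), 'orientation': array([-133.06629038,   -0.91395966, -149.46715786])}
top {'camera_matrix': array([[617.52248316,   0.        , 318.37602492],
       [  0.        , 617.52248316, 238.84762629],
       [  0.        ,   0.        ,   1.        ]]), 'origin': array([-0.43541474,  0.13024964,  1.67826303]), 'orientation': array([-1.48582042e+02, -4.55930482e-02, -1.03465423e+02])}
```

View pics/top0.png

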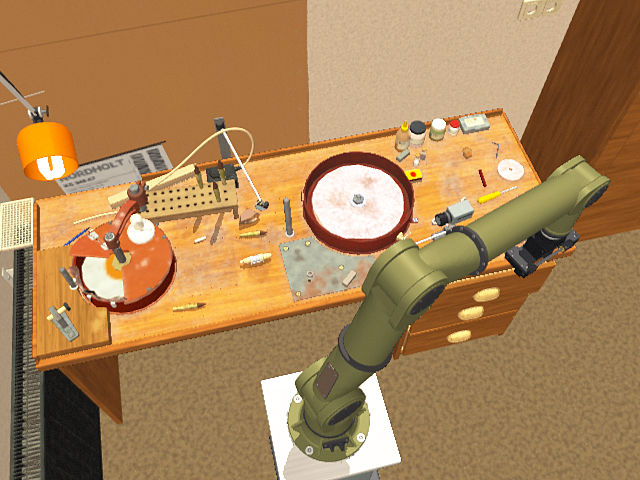

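View pics/side0.png

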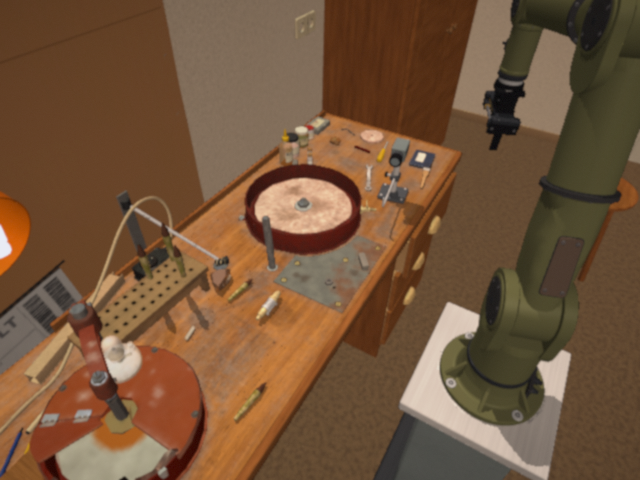

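Top view: the quill is near (256,260), with the camera stand around (455,212). In the side view the quill is near (268,306) and the stand near (395,175). Next I enlarge both.

```bash
python3 - <<'E'
import cv2,numpy as np
t=np.load("pics/top0.npz")["im"][:,:,::-1]; s=np.load("pics/side0.npz")["im"][:,:,::-1]
def c(im,x,y,w,h,k): return cv2.resize(im[y:y+h,x:x+w],None,fx=k,fy=k,interpolation=cv2.INTER_CUBIC)
a=np.hstack([c(t,225,235,66,50,6),c(s,235,283,66,50,6)])
b=np.hstack([c(t,380,190,99,74,4),c(s,350,130,99,74,4)])
cv2.imwrite("pics/crop0.png",np.vstack([a,b]))
E
```

```text
(no output)
```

View pics/crop0.png

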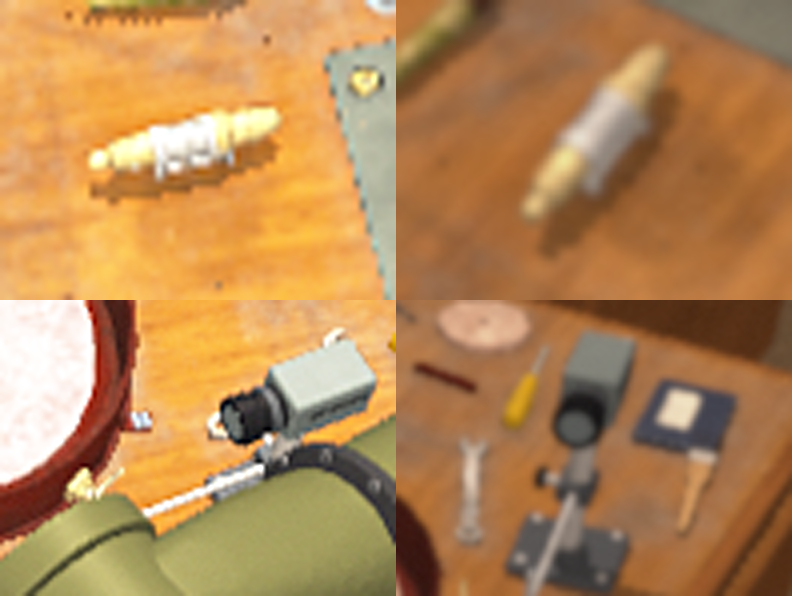

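The quill's stub points left in the top view, at about (241,262), with the bullet at (271,254). In the side view the stub is at (257,318) and the bullet at (279,292). The lens is at top (440,219) and side (395,160). Next step is depth and triangulation.

```bash
cat > h.py <<'E'
import numpy as np,cv2
from scipy.spatial.transform import Rotation as R
from cell import env
def cam(n):
    i=env.camera_info(n); return np.array(i["camera_matrix"]),np.array(i["origin"]),R.from_euler("xyz",i["orientation"],degrees=True).as_matrix()
def ray(n,u,v):
    K,o,M=cam(n); d=M@np.linalg.solve(K,[u,v,1.]); return o,d
def cloud(n,d):
    K,o,M=cam(n); v,u=np.mgrid[:480,:640]
    p=np.stack([(u-K[0,2])/K[0,0],(v-K[1,2])/K[1,1],np.ones_like(d)],-1)*d[...,None]
    return p@M.T+o
def tri(pa,pb):
    o1,d1=ray("top",*pa);o2,d2=ray("side",*pb)
    s=np.linalg.lstsq(np.c_[d1,-d2],o2-o1,rcond=None)[0]
    a,b=o1+s[0]*d1,o2+s[1]*d2
    return (a+b)/2,np.linalg.norm(a-b)
def onplane(n,u,v,z):
    o,d=ray(n,u,v); return o+d*(z-o[2])/d[2]
E
python3 - <<'E'
from h import *
np.set_printoptions(precision=4,suppress=True)
for nm,a,b in [("stub",(241.3,261.7),(257.3,318.3)),("bullet",(271.3,254.5),(279,291.7)),("lens",(440,219.5),(394.75,160.5))]: print(nm,*tri(a,b))
P={n:cloud(n,np.load(f"pics/{n}0.npz")["d"]) for n in("top","side")}
S={n:np.load(f"pics/{n}0.npz")["im"] for n in P}
for n,(x,y,w,h) in {"top":(236,248,42,20),"side":(250,284,36,40)}.items():
    p=P[n][y:y+h,x:x+w]; hsv=cv2.cvtColor(S[n],cv2.COLOR_RGB2HSV)[y:y+h,x:x+w]
    z=p[...,2]; print(n,"bench z",np.median(z),"max",z.max())
    m=(z>np.median(z)+.012); q=p[m]; print(m.sum(),q.mean(0),q.max(0),q.min(0))
    c=q[:,:2]-q[:,:2].mean(0); w,V=np.linalg.eigh(c.T@c); t=c@V[:,1]; s=c@V[:,0]
    print("dir",V[:,1],np.degrees(np.arctan2(V[1,1],V[0,1])),t.min(),t.max(),s.min(),s.max(), "mid",q[:,:2].mean(0)+V[:,1]*(t.max()+t.min())/2+V[:,0]*(s.max()+s.min())/2)
p=P["side"][130:215,370:420].reshape(-1,3)
for lo,hi in[(.18,.21),(.13,.18),(.09,.125),(.07,.09)]:
    q=p[(p[:,2]>lo)&(p[:,2]<hi)]; print(lo,hi,len(q),q.min(0),q.max(0),q.mean(0))
q=p[(p[:,2]>.185)&(p[:,2]<.2)]
r=cv2.minAreaRect((q[:,:2]*1000).astype(np.float32)); print(r)
print(p[(p[:,2]>.09)&(p[:,2]<.125)][:12])
E
```

```text
stub [0.5305 0.1432 0.0067] 0.002610425750915055
bullet [0.5315 0.0479 0.0104] 0.003618734345612663
lens [ 0.443  -0.4473  0.1658] 0.002813494209518861
top bench z 0.0015864962199565458 max 1.6782630301360868
165 [0.5154 0.0965 0.0429] [0.5384 0.1471 1.6783] [-0.4354  0.0455  0.0138]
dir [-0.9993  0.0386] 177.7861187037546 -0.02405811694287873 0.9513917639169742 -0.05097297604057369 0.05029562620926333 mid [0.0521 0.1147]
side bench z -0.002225290963216331 max 0.879260799471308
247 [0.5159 0.1145 0.0368] [0.5369 0.6327 0.8793] [0.0847 0.051  0.0101]
dir [-0.6142  0.7892] 127.8916616235113 -0.05722003255018032 0.6737730775842069 -0.033714216453645016 0.029754666802870564 mid [0.3281 0.359 ]
0.18 0.21 256 [ 0.4238 -0.5414  0.18  ] [ 0.4781 -0.431   0.1923] [ 0.4476 -0.4873  0.187 ]
0.13 0.18 174 [ 0.4212 -0.542   0.1471] [ 0.4681 -0.4285  0.1798] [ 0.4373 -0.4548  0.1677]
0.09 0.125 60 [ 0.415  -0.4974  0.0901] [ 0.4575 -0.3213  0.1211] [ 0.4397 -0.449   0.1034]
0.07 0.09 153 [ 0.4166 -0.5109  0.0701] [ 0.4826 -0.3228  0.0897] [ 0.4456 -0.4525  0.0809]
((447.58355712890625, -485.23095703125), (43.51451110839844, 108.11285400390625), 10.643367767333984)
[[ 0.44   -0.4918  0.1211]
 [ 0.4415 -0.488   0.1191]
 [ 0.4413 -0.4974  0.1138]
 [ 0.4575 -0.4895  0.1088]
 [ 0.4538 -0.488   0.111 ]
 [ 0.4507 -0.4885  0.1118]
 [ 0.4464 -0.4852  0.1152]
 [ 0.4434 -0.4856  0.1161]
 [ 0.4408 -0.4877  0.1158]
 [ 0.4406 -0.4969  0.1106]
 [ 0.4552 -0.4841  0.109 ]
 [ 0.4512 -0.4817  0.1118]]
```

```bash
python3 - <<'E'
from h import *
np.set_printoptions(precision=4,suppress=True)
D={n:np.load(f"pics/{n}0.npz")["d"] for n in("top","side")}
P={n:cloud(n,D[n]) for n in D}
for n,(x,y,w,h) in {"top":(236,248,42,20),"side":(250,284,36,40)}.items():
    p=P[n][y:y+h,x:x+w]; k=D[n][y:y+h,x:x+w]>0; z=p[...,2]
    q=p[k&(z>.013)&(z<.08)]; r=cv2.minAreaRect((q[:,:2]*1000).astype(np.float32)); print(n,len(q),r,"zmax pct",np.percentile(q[:,2],[50,80,90,95,99]))
    c=q[:,:2]-q[:,:2].mean(0); w_,V=np.linalg.eigh(c.T@c); print(np.degrees(np.arctan2(V[1,1],V[0,1])))
    # by slices along y: mean x, max z
    for a in np.arange(.04,.155,.01):
        s=q[(q[:,1]>=a)&(q[:,1]<a+.01)]
        if len(s): print("%.3f"%a,len(s),s[:,0].min(),s[:,0].max(),s[:,2].max())
p=P["side"]; k=(D["side"]>0)&(p[...,0]>.3)&(p[...,0]<.75)&(p[...,1]>-.45)&(p[...,1]<.3)
print("bench",np.median(p[k][:,2]))
for lo,hi in[(-.45,-.3),(-.3,-.15),(-.15,0),(0,.15),(.15,.3)]:
    for a,b in[(.38,.55),(.55,.7)]:
        q=p[k&(p[...,0]>a)&(p[...,0]<b)&(p[...,1]>lo)&(p[...,1]<hi)]; print(lo,a,len(q),np.percentile(q[:,2],[99,100]), q[q[:,2].argmax()])
E
```

```text
top 165 ((526.5697021484375, 96.26668548583984), (23.342111587524414, 101.56695556640625), 0.34434831142425537) zmax pct [0.0226 0.0267 0.0297 0.0316 0.0352]
90.87354180702975
0.040 3 0.5275597228076314 0.5318868631203277 0.018078550548071837
0.050 12 0.5213652969198899 0.5341326735169313 0.0274967671494184
0.060 17 0.5207378042281497 0.5384036178338766 0.028850256151258913
0.070 22 0.5150178419099612 0.5383240104364333 0.034949615913856036
0.080 21 0.5175883121641439 0.5376600095638558 0.03779870458224166
0.090 18 0.5183868091374592 0.5361350835182713 0.03447949136641948
0.100 18 0.5203727438935506 0.5339440201330558 0.03300536178125224
0.110 17 0.5194534064082555 0.5372312347241629 0.03554170677880131
0.120 15 0.5193037230976083 0.5380804720783303 0.028464275238042402
0.130 14 0.5201025288588427 0.5331573367104772 0.026010538231435065
0.140 8 0.5241760893831128 0.531095493334705 0.024186519304020715
side 224 ((526.8529052734375, 101.54957580566406), (100.91327667236328, 20.62854766845703), 87.69634246826172) zmax pct [0.0203 0.0228 0.0237 0.0246 0.0258]
90.94361300371034
0.050 10 0
[... 616 characters left out ...]
889441307 0.5310625159760433 0.01946963238335797
0.150 3 0.5225410965929403 0.5273374475734253 0.018913230893078836
bench -0.0022532601224092286
-0.45 0.38 3756 [0.1799 0.1899] [ 0.4354 -0.4404  0.1899]
-0.45 0.55 1465 [0.0714 0.0761] [ 0.6519 -0.4259  0.0761]
-0.3 0.38 3365 [0.0719 0.0769] [ 0.4937 -0.1855  0.0769]
-0.3 0.55 1529 [0.0577 0.0642] [ 0.6479 -0.2531  0.0642]
-0.15 0.38 4241 [0.0683 0.0744] [ 0.5252 -0.1402  0.0744]
-0.15 0.55 2424 [0.1745 0.1801] [ 0.6072 -0.0133  0.1801]
0 0.38 4966 [0.0227 0.0262] [0.5208 0.0867 0.0262]
0 0.55 2723 [0.0793 0.0834] [0.6934 0.1428 0.0834]
0.15 0.38 5300 [0.008  0.0189] [0.524  0.1502 0.0189]
0.15 0.55 3428 [0.0812 0.0849] [0.6982 0.2398 0.0849]
```

```bash
cat >> h.py <<'E'
def Rt(yaw): return R.from_euler("xyz",[180,0,yaw],degrees=True)
def leg(a,b):  # (x,y,z,yaw)->(x,y,z,yaw), tool down: full shift/turn in move units
    A=Rt(a[3]); d=A.inv().apply(np.subtract(b[:3],a[:3]))/.1; t=-(b[3]-a[3])/180
    return np.round([*d,0,0,t],3)
E
python3 - <<'E'
from h import *
W=[(.218,-.612,.237,19.58),(.27,-.53,.29,31),(.34,-.44,.30,40),(.40,-.35,.30,50),(.45,-.25,.30,60),(.48,-.15,.30,70),(.505,-.05,.30,81),(.526,.05,.27,91)]
for a,b in zip(W,W[1:]): print(leg(a,b).tolist())
E
```

```text
[0.765, -0.598, -0.53, 0.0, 0.0, -0.063]
[1.064, -0.411, -0.1, 0.0, 0.0, -0.05]
[1.038, -0.304, -0.0, 0.0, 0.0, -0.056]
[1.087, -0.26, -0.0, 0.0, 0.0, -0.056]
[1.016, -0.24, -0.0, 0.0, 0.0, -0.056]
[1.025, -0.107, -0.0, 0.0, 0.0, -0.061]
[1.021, 0.051, 0.3, 0.0, 0.0, -0.056]
```

{"api": "jog_arm", "payload": {"motion": [[[0.19, -0.15, -0.13, 0, 0, -0.016, 0], [0.38, -0.3, -0.27, 0, 0, -0.032, 0], [0.57, -0.45, -0.4, 0, 0, -0.047, 0], [0.765, -0.6, -0.53, 0, 0, -0.063, 0]]]}}

```text
time_s: 0.5
tool_pos: [0.2701, -0.5292, 0.2895]
tool_rot: [-179.9, 0.0, 31.0]
force: [0.5, -0.2, 0.3]
grip_width: 0.087
grasp_force: 0.0
```

{"api": "jog_arm", "payload": {"motion": [[[0.25, -0.1, -0.03, 0, 0, -0.012, 0], [0.5, -0.2, -0.05, 0, 0, -0.025, 0], [0.75, -0.3, -0.08, 0, 0, -0.037, 0], [1.0, -0.41, -0.1, 0, 0, -0.05, 0]]]}}

```text
time_s: 0.9
tool_pos: [0.3358, -0.4417, 0.299]
tool_rot: [-179.9, -0.0, 40.1]
force: [0.3, -0.2, 0.5]
grip_width: 0.0868
grasp_force: 0.0
```

{"api": "jog_arm", "payload": {"motion": [[[0.25, -0.08, 0, 0, 0, -0.014, 0], [0.5, -0.15, 0, 0, 0, -0.028, 0], [0.75, -0.23, 0, 0, 0, -0.042, 0], [1.0, -0.3, 0, 0, 0, -0.056, 0]]]}}

```text
time_s: 1.3
tool_pos: [0.3929, -0.3546, 0.2995]
tool_rot: [-180.0, 0.0, 50.2]
force: [-0.1, -0.6, 0.2]
grip_width: 0.0867
grasp_force: 0.0
```

{"api": "jog_arm", "payload": {"motion": [[[0.25, -0.07, 0, 0, 0, -0.014, 0], [0.5, -0.13, 0, 0, 0, -0.028, 0], [0.75, -0.2, 0, 0, 0, -0.042, 0], [1.0, -0.26, 0, 0, 0, -0.056, 0]]]}}

```text
time_s: 1.7
tool_pos: [0.437, -0.2612, 0.2996]
tool_rot: [180.0, 0.0, 60.3]
force: [-0.5, -0.2, 1.1]
grip_width: 0.0872
grasp_force: 0.0
```

{"api": "jog_arm", "payload": {"motion": [[[0.25, -0.06, 0, 0, 0, -0.014, 0], [0.5, -0.12, 0, 0, 0, -0.028, 0], [0.75, -0.18, 0, 0, 0, -0.042, 0], [1.0, -0.24, 0, 0, 0, -0.056, 0]]]}}

```text
time_s: 2.1
tool_pos: [0.4658, -0.1625, 0.2996]
tool_rot: [180.0, 0.0, 70.4]
force: [-0.0, -1.0, -0.2]
grip_width: 0.0872
grasp_force: 0.0
```

{"api": "jog_arm", "payload": {"motion": [[[0.25, -0.03, 0, 0, 0, -0.015, 0], [0.5, -0.05, 0, 0, 0, -0.03, 0], [0.75, -0.08, 0, 0, 0, -0.045, 0], [1.0, -0.1, 0, 0, 0, -0.06, 0], [1.0, -0.1, 0, 0, 0, -0.06, 0]]]}}

```text
time_s: 2.6
tool_pos: [0.4909, -0.0617, 0.2998]
tool_rot: [180.0, -0.1, 81.5]
force: [0.2, -0.2, 0.1]
grip_width: 0.087
grasp_force: 0.0
```

```bash
python3 - <<'E'
from h import *
for n in("side","top"):
    im,d=env.read_camera(n); np.savez(f"pics/{n}1.npz",im=im,d=d); 
    globals()[n]=im[:,:,::-1]
def c(im,x,y,w,h,k): return cv2.resize(im[y:y+h,x:x+w],None,fx=k,fy=k,interpolation=cv2.INTER_CUBIC)
a=np.hstack([c(top,390,195,80,60,5),c(side,360,135,80,60,5)])
b=np.hstack([c(top,225,230,80,60,5),c(side,230,275,80,60,5)])
cv2.imwrite("pics/crop1.png",np.vstack([a,b]))
E
```

```text
(no output)
```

View pics/crop1.png

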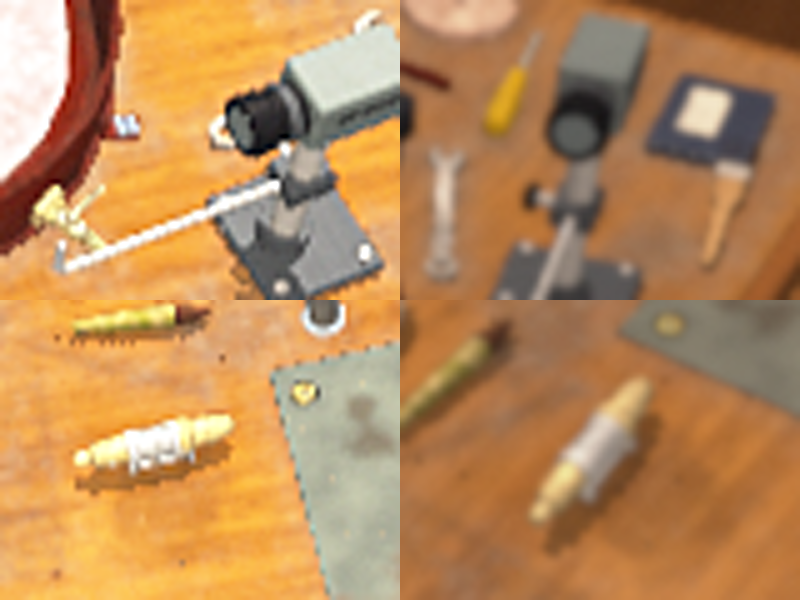

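The top view now shows the pin's tip at about (402,244), its bend at (403,248), and its rod reaching the clamp at about (446,232). The quill is unchanged, with its stub to the left. Next I measure the stand's direction and the focus.

```bash
python3 - <<'E'
from h import *
np.set_printoptions(precision=4,suppress=True)
I={n:np.load(f"pics/{n}1.npz") for n in("top","side")}
P={n:cloud(n,I[n]["d"]) for n in I}
def pca(q):
    m=np.median(q,0); c=q-q.mean(0); V=np.linalg.eigh(c.T@c)[1][:,1]; V=V*np.sign(-V[1]); return q.mean(0),V,np.degrees(np.arctan2(V[1],V[0]))
for n,(x,y,w,h) in {"top":(400,225,44,28),"side":(372,180,30,40)}.items():
    hsv=cv2.cvtColor(I[n]["im"],cv2.COLOR_RGB2HSV)[y:y+h,x:x+w].astype(int)
    m=(hsv[...,1]<(60 if n=="top" else 90))&(hsv[...,2]>(150 if n=="top" else 120))
    if n=="side": print("\n".join("".join("#" if v else "." for v in r) for r in m))
    vv,uu=np.nonzero(m); 
    g=np.array([onplane(n,u+x,v+y,.08)[:2] for u,v in zip(uu,vv)])
    mu,V,a=pca(g); s=(g-mu)@[-V[1],V[0]]; k=abs(s)<.006; mu,V,a=pca(g[k]); t=(g[k]-mu)@V
    print(n,k.sum(),"line",mu,"stand x angle",a,"ends",mu+V*t.min(),mu+V*t.max())
print("tip by top view",onplane("top",402,243.6,.115),"bend",onplane("top",402.8,247.5,.08))
for n,(x,y,w,h) in {"top":(430,195,50,40),"side":(385,133,40,50)}.items():
    p=P[n][y:y+h,x:x+w]; hsv=cv2.cvtColor(I[n]["im"],cv2.COLOR_RGB2HSV)[y:y+h,x:x+w].astype(int)
    k=(p[...,2]>.182)&(p[...,2]<.203)&(hsv[...,2]>(90 if n=="top" else 70))
    q=p[k][:,:2]; print(n,"block top",len(q),np.median(p[k][:,2]),pca(q)[2],cv2.minAreaRect((q*1000).astype(np.float32)))
E
```

```text
top 71 line [ 0.4368 -0.4199] stand x angle -85.95869961010348 ends [ 0.4308 -0.3345] [ 0.4405 -0.4719]
...................####.......
...................####.......
...................######.....
...................######.....
...........####...#######.....
............###..########.....
.................########.....
.................#######......
.................#######......
........#.......########......
................#######.......
...............########.......
...............###............
........##.....###............
......#####...###.............
........##....###.............
.............####.............
...........#####..............
...........#####..............
...........####...............
..........#####...............
...........####...............
..........####................
..........###.................
..........###.................
..........##..................
..............................
..............................
..............................
..............................
..............................
..............................
..............................
..............................
..............................
..............................
..............................
..............................
..............................
..............................
side 90 line [ 0.4323 -0.4038] stand x angle -82.29573403993608 ends [ 0.423 -0.335] [ 0.4414 -0.4709]
tip by top view [ 0.4196 -0.3297  0.115 ] bend [ 0.4251 -0.3382  0.08  ]
top block top 354 0.1918086982105427 -80.00864749634202 ((448.6062316894531, -490.5765075683594), (47.2641487121582, 110.4762191772461), 11.955328941345215)
side block top 194 0.18873114883057057 -81.19922221495236 ((448.0119934082031, -485.6548767089844), (43.39468002319336, 111.55818176269531), 9.623563766479492)
```

```bash
python3 - <<'E'
from h import *
np.set_printoptions(precision=4,suppress=True)
I={n:np.load(f"pics/{n}1.npz") for n in("top","side")}
def proj(n,p):
    K,o,M=cam(n); q=K@(M.T@(np.array(p)-o)); return q[:2]/q[2]
for p in[(.4196,-.3297,.115),(.4196,-.3297,.08)]: print(proj("side",p),proj("top",p))
def c(im,x,y,w,h,k): return cv2.resize(im[y:y+h,x:x+w,::-1],None,fx=k,fy=k,interpolation=cv2.INTER_CUBIC)
t,s=I["top"]["im"],I["side"]["im"]
cv2.imwrite("pics/crop2.png",np.hstack([c(t,396,222,52,40,7.5),c(s,364,158,52,74,7.5)[:300],]) if 0 else np.hstack([cv2.resize(c(t,394,222,50,74,8),(400,592)),cv2.resize(c(s,362,158,50,74,8),(400,592))]))
# pin in top: per-column whiteness centroid
hsv=cv2.cvtColor(t,cv2.COLOR_RGB2HSV).astype(int)
L=[]
for u in range(406,432):
    v0=int(round(247-(u-403)*15/43.)); w=np.clip(110-hsv[v0-4:v0+5,u,1],0,None).astype(float)
    if w.sum()>0: L.append((u,(w@np.arange(v0-4,v0+5))/w.sum()))
L=np.array(L); f=np.polyfit(L[:,0],L[:,1],1); r=L[:,1]-np.polyval(f,L[:,0]); k=abs(r)<.8; f=np.polyfit(L[k,0],L[k,1],1); print("top fit",f,k.sum(),r.round(1))
a,b=[onplane("top",u,np.polyval(f,u),.08) for u in(404,436)]; print(a,b,np.degrees(np.arctan2(b[1]-a[1],b[0]-a[0])))
E
```

```text
[383.3209 196.7275] [402.009  243.5868]
[381.9062 206.2417] [400.652  249.5893]
top fit [ -0.3777 399.867 ] 26 [ 0.   0.2 -0.7 -0.4 -0.1  0.1  0.2  0.3  0.   0.3  0.   0.1  0.2 -0.1
  0.3 -0.1  0.   0.1 -0.2  0.2  0.2 -0.1 -0.1 -0.2  0.  -0.3]
[ 0.425  -0.3419  0.08  ] [ 0.4432 -0.4497  0.08  ] -80.39843113621185
```

View pics/crop2.png

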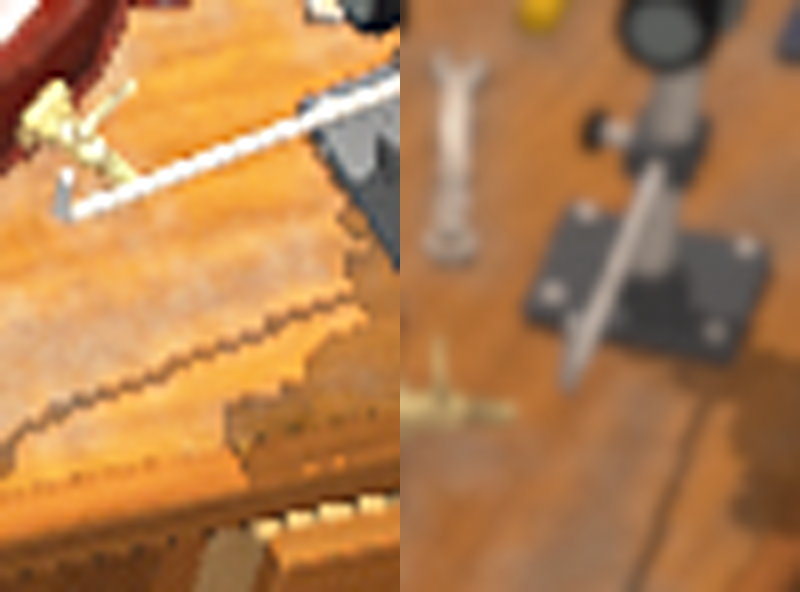

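The tip is at top (401.9,243.3) and side (383.0,196.9), which agrees across views. In the side view the lens glass is centred at about (395,161). I'll refine the stand angle and compute the descent onto the quill.

```bash
python3 - <<'E'
from h import *
np.set_printoptions(precision=4,suppress=True)
I={n:np.load(f"pics/{n}1.npz") for n in("top","side")}
tip,e=tri((401.9,243.4),(383.0,197)); print("tip",tip,e, onplane("side",383,197,.115),onplane("top",401.9,243.4,.115))
ln=onplane("side",395,161.2,.17); print("lens",ln, np.linalg.norm(ln[:2]-tip[:2]),np.degrees(np.arctan2(*(ln-tip)[1::-1])))
hsv=cv2.cvtColor(I["side"]["im"],cv2.COLOR_RGB2HSV).astype(int); L=[]
g=I["side"]["im"].astype(float).mean(2)
for v in range(184,204):
    u0=int(round(382.6+(205-v)*(393.5-382.6)/27.)); x=np.arange(u0-4,u0+5); w=g[v,x]; w=np.clip(w-np.median(w)-5,0,None)
    if w.sum(): L.append((v,w@x/w.sum()))
L=np.array(L);f=np.polyfit(L[:,0],L[:,1],1); r=L[:,1]-np.polyval(f,L[:,0]); k=abs(r)<.7; f=np.polyfit(L[k,0],L[k,1],1); print(f,k.sum(),r.round(1))
a,b=[onplane("side",np.polyval(f,v),v,.08) for v in(204,182)]; print(a,b,np.degrees(np.arctan2(b[1]-a[1],b[0]-a[0])))
# quill: non-wood mask (brass/steel) contours in both, on plane of centre line
for n,(x,y,w,h) in {"top":(234,244,44,26),"side":(248,280,42,46)}.items():
    h_=cv2.cvtColor(I[n]["im"],cv2.COLOR_RGB2HSV).astype(int)[y:y+h,x:x+w]
    m=((h_[...,2]>(200 if n=="top" else 140))&((h_[...,1]<125) if n=="top" else (h_[...,1]<125))).astype(np.uint8)
    cn,lab,st,ce=cv2.connectedComponentsWithStats(m); i=1+st[1:,4].argmax(); vv,uu=np.nonzero(lab==i)
    q=np.array([onplane(n,u+x,v+y,.019)[:2] for u,v in zip(uu,vv)]); mu=q.mean(0); V=np.linalg.eigh((q-mu).T@(q-mu))[1][:,1]; V*=np.sign(V[1]); t=(q-mu)@V; s=(q-mu)@[-V[1],V[0]]
    print(n,len(q),"ang",np.degrees(np.arctan2(V[1],V[0])),"len",np.ptp(t),"wid",np.ptp(s),"mid",mu+V*(t.max()+t.min())/2, "mean",mu,st[i])
E
```

```text
tip [ 0.4207 -0.3299  0.1137] 0.0005223188578158981 [ 0.4199 -0.328   0.115 ] [ 0.4203 -0.3296  0.115 ]
lens [ 0.4372 -0.4367  0.17  ] 0.10801196843842008 -81.24530989190148
[ -0.4332 471.2204] 20 [-0.1 -0.1 -0.   0.2  0.1  0.1  0.1  0.2  0.  -0.  -0.1 -0.   0.  -0.1
 -0.4 -0.4 -0.1  0.1  0.2  0.4]
[ 0.4216 -0.3408  0.08  ] [ 0.4419 -0.4582  0.08  ] -80.16883101457002
top 174 ang 92.47201960062498 len 0.09846048434738737 wid 0.029518448884519474 mid [0.5277 0.0979] mean [0.5278 0.097 ] [  6   9  32  11 174]
side 244 ang 93.67220218461738 len 0.09637557594222604 wid 0.026844717237179072 mid [0.525 0.102] mean [0.525  0.1024] [  9  11  23  28 244]
```

```bash
python3 - <<'E'
from h import *
o=env.get_obs(); print(o["tool_pos"],o["tool_rot"],o["qpos"])
W=[(*o["tool_pos"],o["tool_rot"][2]),(.51,.02,.26,87),(.527,.0995,.19,91.5),(.527,.0995,.10,91.5),(.527,.0995,.0175,91.5)]
for a,b in zip(W,W[1:]): print(leg(a,b).tolist())
E
```

```text
[ 0.49015075 -0.06632213  0.29949249] [-1.79992711e+02  3.16025138e-02  8.10819968e+01] [ 40.37770418  -0.89499717 -35.0261805   97.80347637  -0.48626991
  82.93893865  -3.50333861]
[0.884, 0.062, 0.395, 0.0, 0.0, -0.033]
[0.803, 0.128, 0.7, 0.0, 0.0, -0.025]
[0.0, -0.0, 0.9, 0.0, 0.0, -0.0]
[0.0, -0.0, 0.825, 0.0, 0.0, -0.0]
```

{"api": "jog_arm", "payload": {"motion": [[[0.22, 0.02, 0.1, 0, 0, -0.008, 0], [0.44, 0.03, 0.2, 0, 0, -0.016, 0], [0.66, 0.045, 0.3, 0, 0, -0.025, 0], [0.88, 0.06, 0.4, 0, 0, -0.033, 0]]]}}

```text
time_s: 3.1
tool_pos: [0.5097, 0.0211, 0.2584]
tool_rot: [-180.0, -0.0, 87.1]
force: [0.7, 0.1, 0.4]
grip_width: 0.0868
grasp_force: 0.0
```

{"api": "jog_arm", "payload": {"motion": [[[0.25, 0.03, 0.2, 0, 0, -0.006, 0], [0.45, 0.06, 0.4, 0, 0, -0.012, 0], [0.65, 0.1, 0.6, 0, 0, -0.018, 0], [0.8, 0.13, 0.7, 0, 0, -0.025, 0], [0.8, 0.13, 0.7, 0, 0, -0.025, 0]]]}}

```text
time_s: 3.6
tool_pos: [0.5259, 0.1014, 0.1879]
tool_rot: [-179.8, -0.1, 91.7]
force: [0.0, 0.1, 0.5]
grip_width: 0.0871
grasp_force: 0.0
```

```bash
python3 - <<'E'
from h import *
o=env.get_obs(); print(o["tool_pos"],o["tool_rot"],o["qpos"])
env.read_camera("side"); env.read_camera("side"); o=env.get_obs(); print(o["tool_pos"],o["tool_rot"])
W=[(*o["tool_pos"],o["tool_rot"][2]),(.527,.0995,.10,91.5),(.527,.0995,.0175,91.5)]
for a,b in zip(W,W[1:]): print(leg(a,b).tolist())
E
```

```text
[0.52586737 0.10144128 0.18791209] [-1.79823394e+02 -1.09757781e-01  9.17406845e+01] [ 27.34969796  10.20854473 -44.96495579 101.7665724    7.43842444
  71.26213444 -17.83651537]
[0.52712599 0.09825871 0.18971633] [-1.79990145e+02  9.40105543e-03  9.14560177e+01]
[0.012, -0.001, 0.897, 0.0, 0.0, -0.0]
[0.0, -0.0, 0.825, 0.0, 0.0, -0.0]
```

{"api": "jog_arm", "payload": {"motion": [[[0, 0, 0.2, 0, 0, 0, 0], [0, 0, 0.45, 0, 0, 0, 0], [0, 0, 0.7, 0, 0, 0, 0], [0.01, 0, 0.9, 0, 0, 0, 0]]]}}

```text
time_s: 4.1
tool_pos: [0.5276, 0.097, 0.0994]
tool_rot: [179.9, 0.1, 91.2]
force: [0.4, -0.3, 0.6]
grip_width: 0.0871
grasp_force: 0.0
```

{"api": "jog_arm", "payload": {"motion": [[[0, 0, 0.25, 0, 0, 0, 0], [0, 0, 0.45, 0, 0, 0, 0], [0, 0, 0.62, 0, 0, 0, 0], [0, 0, 0.72, 0, 0, 0, 0], [0, 0, 0.72, 0, 0, 0, 0]]]}}

```text
time_s: 4.6
tool_pos: [0.5267, 0.0978, 0.027]
tool_rot: [-179.9, 0.0, 91.3]
force: [0.0, 0.2, -0.3]
grip_width: 0.0867
grasp_force: 0.0
```

```bash
python3 - <<'E'
from h import *
S={}
for n in("side","top"):
    im,d=env.read_camera(n); S[n]=im[:,:,::-1]
o=env.get_obs(); print(o["tool_pos"],o["tool_rot"],o["force"])
def c(im,x,y,w,h,k): return cv2.resize(im[y:y+h,x:x+w],None,fx=k,fy=k,interpolation=cv2.INTER_CUBIC)
cv2.imwrite("pics/g.png",np.hstack([c(S["top"],215,220,80,80,5),c(S["side"],230,270,80,80,5)]))
E
```

```text
[0.52779072 0.09862935 0.0284528 ] [1.79919995e+02 1.62257393e-02 9.13522173e+01] [ 0.34781104  0.18862791 -0.29128825]
```

View pics/g.png

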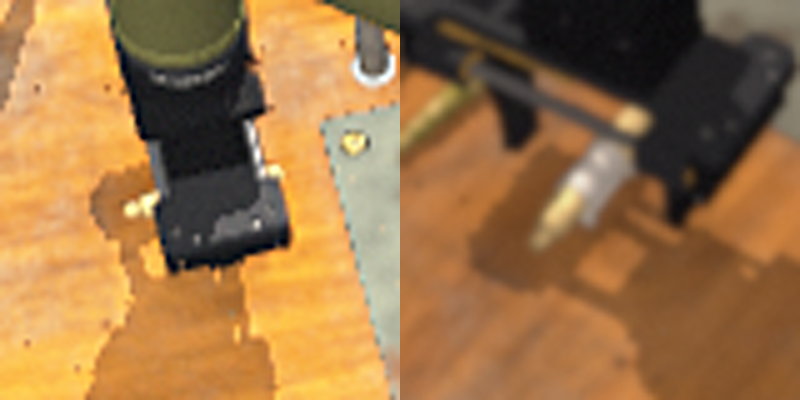

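The fingers straddle the barrel: in the side crop, its steel middle at about (600,180) lies between the fingertips. Now I lower the last bit and close.

{"api": "jog_arm", "payload": {"motion": [[[0.01, 0, 0.05, 0, 0, 0, 0], [0.01, 0, 0.1, 0, 0, 0, 0], [0.01, 0, 0.1, 0, 0, 0, 0.3], [0.01, 0, 0.1, 0, 0, 0, 0.6], [0.01, 0, 0.1, 0, 0, 0, 0.7]]], "grip_force": 25}}

```text
time_s: 5.2
tool_pos: [0.527, 0.1001, 0.0176]
tool_rot: [180.0, 0.0, 91.4]
force: [0.1, 1.0, 0.2]
grip_width: 0.0703
grasp_force: 0.0
```

{"api": "jog_arm", "payload": {"motion": [[[0, 0, 0, 0, 0, 0, 1], [0, 0, 0, 0, 0, 0, 1], [0, 0, 0, 0, 0, 0, 1], [0, 0, 0, 0, 0, 0, 1], [0, 0, 0, 0, 0, 0, 1]]], "grip_force": 25}}

```text
time_s: 5.7
tool_pos: [0.5269, 0.1, 0.0175]
tool_rot: [-180.0, 0.0, 91.4]
force: [-0.6, -0.0, 0.4]
grip_width: 0.0308
grasp_force: 0.0
```

{"api": "jog_arm", "payload": {"motion": [[[0, 0, 0, 0, 0, 0, 1], [0, 0, 0, 0, 0, 0, 1], [0, 0, 0, 0, 0, 0, 1], [0, 0, 0, 0, 0, 0, 1], [0, 0, 0, 0, 0, 0, 1]]], "grip_force": 30}}

```text
time_s: 6.2
tool_pos: [0.527, 0.1, 0.0176]
tool_rot: [180.0, 0.0, 91.4]
force: [0.4, 0.2, 0.3]
grip_width: 0.02
grasp_force: 30.0
```

{"api": "jog_arm", "payload": {"motion": [[[0, 0, -0.05, 0, 0, 0, 1], [0, 0, -0.15, 0, 0, 0, 1], [0, 0, -0.3, 0, 0, 0, 1], [0, 0, -0.45, 0, 0, 0, 1], [0, 0, -0.6, 0, 0, 0, 1]]]}}

```text
time_s: 6.7
tool_pos: [0.5273, 0.1002, 0.0794]
tool_rot: [179.9, 0.0, 91.4]
force: [-0.1, -1.1, -0.5]
grip_width: 0.02
grasp_force: 30.0
```

```bash
python3 - <<'E'
from h import *
W=[(.527,.100,.0775,91.4),(.515,.06,.17,85),(.50,-.02,.26,66),(.485,-.11,.26,46),(.465,-.20,.26,20),(.44,-.28,.26,-10),(.42,-.329,.26,-35),(.42,-.329,.26,-62),(.42,-.329,.22,-80.3)]
for a,b in zip(W,W[1:]): print(leg(a,b).tolist())
E
```

```text
[-0.397, -0.13, -0.925, 0.0, 0.0, 0.036]
[-0.81, -0.08, -0.9, 0.0, 0.0, 0.106]
[-0.883, 0.229, 0.0, 0.0, 0.0, 0.111]
[-0.786, 0.481, 0.0, 0.0, 0.0, 0.144]
[-0.509, 0.666, 0.0, 0.0, 0.0, 0.167]
[-0.112, 0.517, 0.0, 0.0, 0.0, 0.139]
[0.0, 0.0, 0.0, 0.0, 0.0, 0.15]
[0.0, -0.0, 0.4, 0.0, 0.0, 0.102]
```

{"api": "jog_arm", "payload": {"motion": [[[-0.05, -0.02, -0.2, 0, 0, 0.006, 1], [-0.12, -0.04, -0.4, 0, 0, 0.014, 1], [-0.22, -0.07, -0.6, 0, 0, 0.022, 1], [-0.31, -0.1, -0.77, 0, 0, 0.03, 1], [-0.4, -0.13, -0.925, 0, 0, 0.036, 1]]]}}

```text
time_s: 7.2
tool_pos: [0.515, 0.0595, 0.1722]
tool_rot: [179.9, 0.0, 84.9]
force: [-0.3, -0.6, -1.2]
grip_width: 0.0201
grasp_force: 30.0
```

{"api": "jog_arm", "payload": {"motion": [[[-0.16, -0.02, -0.18, 0, 0, 0.02, 1], [-0.32, -0.03, -0.36, 0, 0, 0.042, 1], [-0.48, -0.05, -0.54, 0, 0, 0.064, 1], [-0.64, -0.06, -0.72, 0, 0, 0.085, 1], [-0.81, -0.08, -0.9, 0, 0, 0.106, 1]]]}}

```text
time_s: 7.7
tool_pos: [0.4994, -0.0206, 0.2617]
tool_rot: [180.0, -0.0, 65.7]
force: [0.5, -1.0, -1.2]
grip_width: 0.0201
grasp_force: 30.0
```

{"api": "jog_arm", "payload": {"motion": [[[-0.18, 0.045, 0, 0, 0, 0.022, 1], [-0.35, 0.09, 0, 0, 0, 0.044, 1], [-0.53, 0.14, 0, 0, 0, 0.066, 1], [-0.7, 0.185, 0, 0, 0, 0.088, 1], [-0.88, 0.23, 0, 0, 0, 0.111, 1]]]}}

```text
time_s: 8.2
tool_pos: [0.4839, -0.1108, 0.2593]
tool_rot: [-179.9, 0.0, 45.6]
force: [0.2, 0.0, -1.0]
grip_width: 0.02
grasp_force: 30.0
```

```bash
python3 - <<'E'
from h import *
o=env.get_obs(); print(o["tool_pos"],o["tool_rot"],o["qpos"],o["grasp_force"],o["grip_width"])
W=[(*o["tool_pos"],o["tool_rot"][2]),(.465,-.20,.26,20),(.44,-.28,.26,-10),(.42,-.329,.26,-35),(.42,-.329,.26,-62),(.42,-.329,.22,-80.3)]
for a,b in zip(W,W[1:]): print(leg(a,b).tolist())
E
```

```text
[ 0.48388269 -0.11081536  0.2592907 ] [-1.79940293e+02  3.15673612e-02  4.56357873e+01] [ 42.54316383   0.28896971 -32.53617059 101.3691855    0.1508333
  78.4543418  -34.38727224] 29.998212377540767 0.01995584403667589
[-0.77, 0.489, -0.007, 0.0, 0.0, 0.142]
[-0.509, 0.666, 0.0, 0.0, 0.0, 0.167]
[-0.112, 0.517, 0.0, 0.0, 0.0, 0.139]
[0.0, 0.0, 0.0, 0.0, 0.0, 0.15]
[0.0, -0.0, 0.4, 0.0, 0.0, 0.102]
```

{"api": "jog_arm", "payload": {"motion": [[[-0.15, 0.1, 0, 0, 0, 0.028, 1], [-0.31, 0.19, 0, 0, 0, 0.057, 1], [-0.46, 0.29, 0, 0, 0, 0.085, 1], [-0.62, 0.39, 0, 0, 0, 0.114, 1], [-0.78, 0.485, 0, 0, 0, 0.143, 1]]]}}

```text
time_s: 8.7
tool_pos: [0.4643, -0.2006, 0.2593]
tool_rot: [-180.0, 0.0, 19.8]
force: [0.0, -0.5, -2.0]
grip_width: 0.0201
grasp_force: 30.0
```

{"api": "jog_arm", "payload": {"motion": [[[-0.1, 0.13, 0, 0, 0, 0.033, 1], [-0.2, 0.27, 0, 0, 0, 0.067, 1], [-0.3, 0.4, 0, 0, 0, 0.1, 1], [-0.4, 0.53, 0, 0, 0, 0.134, 1], [-0.51, 0.666, 0, 0, 0, 0.167, 1]]]}}

```text
time_s: 9.2
tool_pos: [0.4394, -0.2802, 0.2592]
tool_rot: [-180.0, 0.1, -10.2]
force: [0.4, 0.2, -0.3]
grip_width: 0.0198
grasp_force: 30.0
```

{"api": "jog_arm", "payload": {"motion": [[[-0.02, 0.1, 0, 0, 0, 0.028, 1], [-0.05, 0.21, 0, 0, 0, 0.056, 1], [-0.07, 0.31, 0, 0, 0, 0.084, 1], [-0.09, 0.42, 0, 0, 0, 0.111, 1], [-0.11, 0.517, 0, 0, 0, 0.139, 1]]]}}

```text
time_s: 9.7
tool_pos: [0.4195, -0.3293, 0.2592]
tool_rot: [-180.0, 0.1, -35.2]
force: [0.1, -0.3, -0.4]
grip_width: 0.0201
grasp_force: 30.0
```

{"api": "jog_arm", "payload": {"motion": [[[0, 0, 0, 0, 0, 0.03, 1], [0, 0, 0, 0, 0, 0.06, 1], [0, 0, 0, 0, 0, 0.09, 1], [0, 0, 0, 0, 0, 0.12, 1], [0, 0, 0, 0, 0, 0.15, 1]]]}}

```text
time_s: 10.2
tool_pos: [0.4197, -0.3288, 0.2592]
tool_rot: [180.0, 0.1, -62.2]
force: [-0.2, -0.0, -1.2]
grip_width: 0.0197
grasp_force: 30.0
```

```bash
python3 - <<'E'
from h import *
env.read_camera("side")
o=env.get_obs(); print(o["tool_pos"],o["tool_rot"],o["qpos"],o["grasp_force"],o["grip_width"])
W=[(*o["tool_pos"],o["tool_rot"][2]),(.42,-.329,.22,-80.3)]
for a,b in zip(W,W[1:]): print(leg(a,b).tolist())
E
```

```text
[ 0.41969604 -0.32881062  0.25919962] [ 1.79967023e+02  7.31077637e-02 -6.24421652e+01] [  52.56925712    4.45377342  -18.26572725   97.20996844    1.41707783
   78.64326554 -118.36815013] 29.999671831028536 0.020101193570040764
[0.003, -0.002, 0.392, 0.0, 0.0, 0.099]
```

{"api": "jog_arm", "payload": {"motion": [[[0, 0, 0.08, 0, 0, 0.02, 1], [0, 0, 0.16, 0, 0, 0.04, 1], [0, 0, 0.24, 0, 0, 0.06, 1], [0, 0, 0.32, 0, 0, 0.08, 1], [0, 0, 0.39, 0, 0, 0.099, 1]]]}}

```text
time_s: 10.75
tool_pos: [0.4198, -0.3287, 0.2199]
tool_rot: [179.9, 0.1, -79.9]
force: [0.1, -0.0, -0.2]
grip_width: 0.0201
grasp_force: 30.0
```

```bash
python3 - <<'E'
from h import *
S={}
for n in("side","top"):
    im,d=env.read_camera(n); np.savez(f"pics/{n}2.npz",im=im,d=d); S[n]=im[:,:,::-1]
o=env.get_obs(); print(o["tool_pos"],o["tool_rot"],o["qpos"],o["force"])
def proj(n,p):
    K,o,M=cam(n); q=K@(M.T@(np.array(p)-o)); return (q[:2]/q[2]).round(1)
for n in S: print(n,[proj(n,o["tool_pos"]+k*np.array([.1685,-.9857,0])) for k in(-.052,0,.052)])
def c(im,x,y,w,h,k): return cv2.resize(im[y:y+h,x:x+w],None,fx=k,fy=k,interpolation=cv2.INTER_CUBIC)
cv2.imwrite("pics/f.png",np.hstack([c(S["top"],370,190,80,100,5),c(S["side"],350,130,80,100,5)]))
E
```

```text
[ 0.41931952 -0.3283385   0.219359  ] [ 1.79881630e+02  1.39629855e-01 -7.97488145e+01] [  51.80012571    5.63698203  -17.62763215  100.54581452    1.75361772
   74.26968312 -135.97713491] [-0.373788    1.29883932 -1.22450164]
side [array([382.9, 176.6]), array([387.8, 166.3]), array([392.3, 156.7])]
top [array([389.3, 230.8]), array([405.9, 224.6]), array([422.3, 218.6])]
```

View pics/f.png

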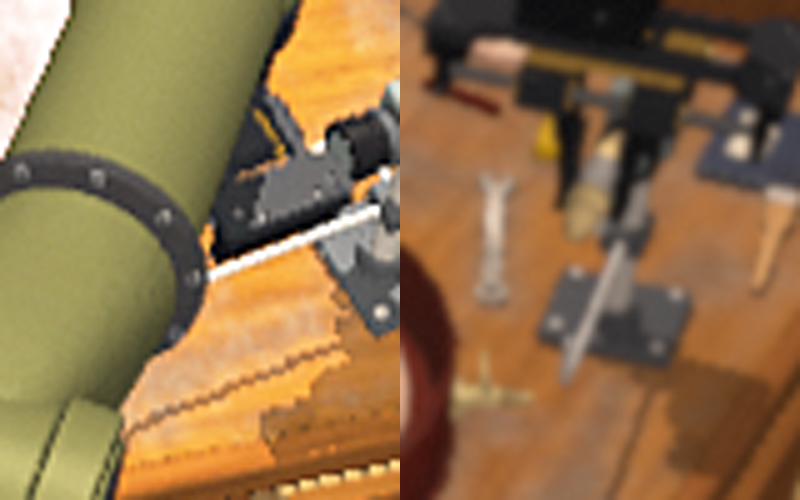

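In the side crop the bullet end is near the camera at about (580,235), and the fingers and barrel sit above the pin. The arm hides the top view. I'll measure the quill's line in the side image against its projection.

```bash
python3 - <<'E'
from h import *
np.set_printoptions(precision=3,suppress=True,linewidth=200)
s=np.load("pics/side2.npz"); im=s["im"]; P=cloud("side",s["d"])
cv2.imwrite("pics/z.png",cv2.resize(im[148:198,365:415,::-1],None,fx=12,fy=12,interpolation=cv2.INTER_NEAREST))
z=P[148:185,372:405]; d=s["d"][148:185,372:405]
near=(d>0)&(z[...,2]>.185)&(z[...,2]<.24)&(z[...,1]>-.40)
print("\n".join("%d "%(148+i)+"".join("#" if v else "." for v in r) for i,r in enumerate(near)))
K,o,M=cam("side")
q=P[165:184,372:400][(P[165:184,372:400][...,2]>.19)&(s["d"][165:184,372:400]>0)&(P[165:184,372:400][...,1]>-.32)&(P[165:184,372:400][...,1]<-.2)]
print(len(q),q.mean(0),q.min(0),q.max(0)); c=q-q.mean(0)
for a in np.arange(-.32,-.265,.008):
    t=q[(q[:,1]>=a)&(q[:,1]<a+.008)]
    if len(t): print("%.3f"%a,len(t),t[:,0].min(),t[:,0].max(),t[:,2].max())
E
```

```text
148 .................................
149 .................................
150 .................................
151 .................................
152 .................................
153 .................................
154 .................................
155 .................................
156 .................................
157 ....................##...........
158 ...................###...........
159 ..............#...###............
160 .................####............
161 .........#.#.#..#####............
162 .........#####.######............
163 .........#####.#########.........
164 .........###############.........
165 .........################........
166 .........################........
167 .........###############.........
168 .........###############.........
169 .........###############.........
170 .........###############.........
171 ..........##############.........
172 .........##############..........
173 ...........############..........
174 ..........############...........
175 ..........#########..#...........
176 ..........#########..............
177 ...........####..#...............
178 ...........###...................
179 .................................
180 .................................
181 .................................
182 .................................
183 .................................
184 .................................
119 [ 0.414 -0.304  0.22 ] [ 0.396 -0.32   0.202] [ 0.435 -0.278  0.234]
-0.320 43 0.3959604824508135 0.43518623529423106 0.2344807826759362
-0.312 29 0.40301747142619637 0.4231745700662352 0.22834517325644943
-0.304 10 0.40547407329250007 0.42206388329018935 0.22559635218782548
-0.296 19 0.4033433599743677 0.4194698455147134 0.22617063480556077
-0.288 16 0.40336272166672993 0.416991085982195 0.22232851595015213
-0.280 2 0.4083193336020655 0.411258422094099 0.22135105669765676
```

View pics/z.png

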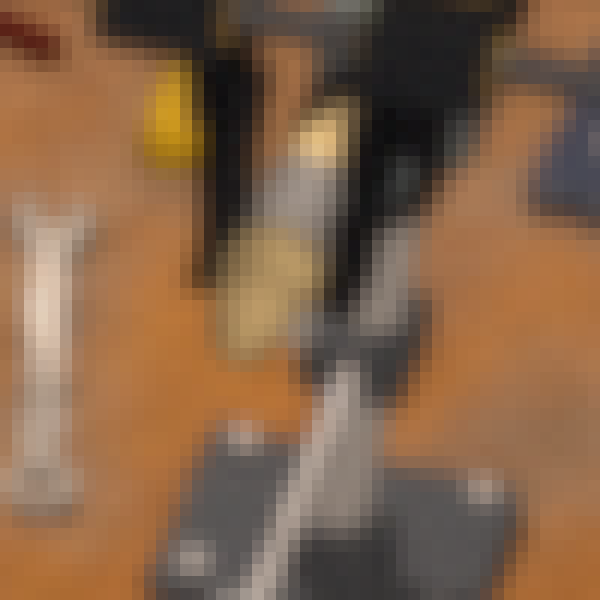

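The zoomed view matches the projected axis to within about a third of a pixel: barrel centre near (300,190) and nose near (243,358) in the crop. So the TCP and pin estimates are consistent, and I lower to the focus.

{"api": "jog_arm", "payload": {"motion": [[[0, 0, 0.1, 0, 0, 0, 1], [0, 0, 0.22, 0, 0, 0, 1], [0.006, -0.006, 0.34, 0, 0, 0.003, 1], [0.006, -0.006, 0.44, 0, 0, 0.003, 1], [0.006, -0.006, 0.48, 0, 0, 0.003, 1]]]}}

```text
time_s: 11.35
tool_pos: [0.4204, -0.3287, 0.1712]
tool_rot: [179.9, 0.1, -80.3]
force: [-0.5, -0.4, -0.8]
grip_width: 0.0196
grasp_force: 30.0
```

{"api": "jog_arm", "payload": {"motion": [[[0, 0, 0, 0, 0, 0, 1], [0, 0, 0, 0, 0, 0, 1], [0, 0, 0, 0, 0, 0, 1]]]}}

```text
time_s: 11.65
tool_pos: [0.4216, -0.3295, 0.1737]
tool_rot: [-180.0, -0.1, -80.3]
force: [0.6, -0.2, -1.5]
grip_width: 0.0202
grasp_force: 30.0
```

```bash
python3 - <<'E'
from h import *
a=[]
for i in range(4):
    im,d=env.read_camera("side"); o=env.get_obs(); a.append([*o["tool_pos"],*o["tool_rot"]])
np.savez("pics/side3.npz",im=im,d=d)
np.set_printoptions(precision=4,suppress=True); print(np.array(a)); print(o["time_s"],o["qpos"],o["force"])
t=np.array(o["tool_pos"]); 
def proj(n,p):
    K,o,M=cam(n); q=K@(M.T@(np.array(p)-o)); return (q[:2]/q[2])
t[2]-=.0015; L=cv2.resize(im[155:205,365:415,::-1],None,fx=12,fy=12,interpolation=cv2.INTER_NEAREST)
for k in(-.052,0,.052):
    p=(proj("side",t+k*np.array([.1685,-.9857,0]))+.5-[365,155])*12; print(p); cv2.circle(L,tuple(int(v) for v in p),3,(255,0,255),-1)
cv2.imwrite("pics/f3.png",L)
E
```

```text
[[   0.4215   -0.3295    0.1737 -179.9589   -0.0577  -80.3103]
 [   0.4215   -0.3295    0.1736 -179.9633   -0.0494  -80.3135]
 [   0.4215   -0.3295    0.1736 -179.9673   -0.0469  -80.3168]
 [   0.4214   -0.3294    0.1735 -179.974    -0.0405  -80.3151]]
11.85 [  51.5538    7.6371  -17.6676  103.8182    2.4903   68.8724 -137.178 ] [ 0.3093 -0.0938 -1.6664]
[189.7762 434.3802]
[247.3516 309.487 ]
[301.6406 191.7227]
```

View pics/f3.png

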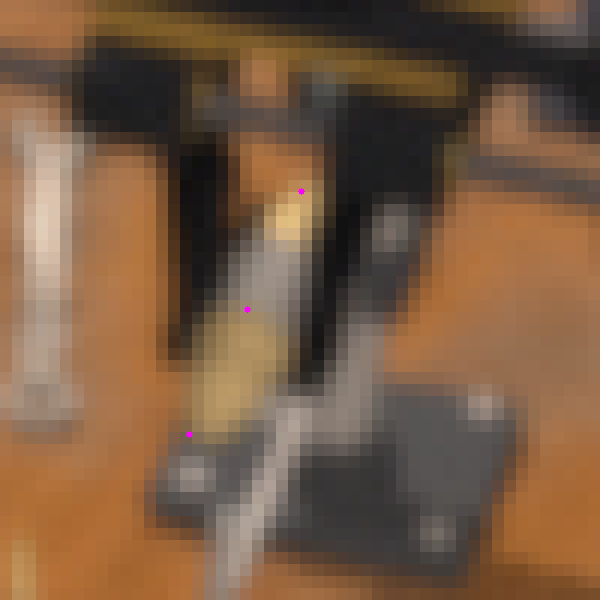

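The quill lies along the projected axis: stub at about (300,190), nose near (210,438), pin tip at (228,515) in the crop. I let it settle, then trim.

{"api": "jog_arm", "payload": {"motion": [[[0, 0, 0, 0, 0, 0, 1], [0, 0, 0, 0, 0, 0, 1], [0, 0, 0, 0, 0, 0, 1], [0, 0, 0, 0, 0, 0, 1], [0, 0, 0, 0, 0, 0, 1]]]}}

```text
time_s: 12.35
tool_pos: [0.4212, -0.3293, 0.173]
tool_rot: [180.0, -0.0, -80.3]
force: [-0.7, -0.0, -0.5]
grip_width: 0.0202
grasp_force: 30.0
```

{"api": "jog_arm", "payload": {"motion": [[[0, 0, 0, 0, 0, 0, 1], [0, 0, 0, 0, 0, 0, 1], [0, 0, 0, 0, 0, 0, 1], [0, 0, 0, 0, 0, 0, 1], [0, 0, 0, 0, 0, 0, 1]]]}}

```text
time_s: 12.85
tool_pos: [0.4212, -0.3293, 0.1731]
tool_rot: [-180.0, -0.0, -80.3]
force: [0.4, 0.1, -1.0]
grip_width: 0.0197
grasp_force: 30.0
```

{"api": "jog_arm", "payload": {"motion": [[[0, 0, 0, 0, 0, 0, 1], [0, 0, 0, 0, 0, 0, 1], [0, 0, 0, 0, 0, 0, 1], [0, 0, 0, 0, 0, 0, 1], [0, 0, 0, 0, 0, 0, 1]]]}}

```text
time_s: 13.35
tool_pos: [0.4212, -0.3292, 0.1731]
tool_rot: [180.0, -0.0, -80.3]
force: [0.8, -0.9, -0.4]
grip_width: 0.0198
grasp_force: 30.0
```

{"api": "jog_arm", "payload": {"motion": [[[0, 0, 0, 0, 0, 0, 1], [0, 0, 0, 0, 0, 0, 1], [0, 0, 0, 0, 0, 0, 1], [0, 0, 0, 0, 0, 0, 1], [0, 0, 0, 0, 0, 0, 1]]]}}

```text
time_s: 13.85
tool_pos: [0.4212, -0.3293, 0.173]
tool_rot: [180.0, -0.0, -80.3]
force: [0.1, 0.7, -0.2]
grip_width: 0.0199
grasp_force: 30.0
```

{"api": "jog_arm", "payload": {"motion": [[[0, 0.003, 0.008, 0, 0, 0, 1], [0, 0.003, 0.015, 0, 0, 0, 1], [0, 0.003, 0.015, 0, 0, 0, 1], [0, 0.003, 0.015, 0, 0, 0, 1], [0, 0.003, 0.015, 0, 0, 0, 1]]]}}

```text
time_s: 14.35
tool_pos: [0.4209, -0.3293, 0.1715]
tool_rot: [180.0, -0.0, -80.3]
force: [0.2, -0.2, -1.0]
grip_width: 0.0201
grasp_force: 30.0
```

{"api": "jog_arm", "payload": {"motion": [[[0, 0, 0, 0, 0, 0, 1], [0, 0, 0, 0, 0, 0, 1], [0, 0, 0, 0, 0, 0, 1], [0, 0, 0, 0, 0, 0, 1], [0, 0, 0, 0, 0, 0, 1]]]}}

```text
time_s: 14.85
tool_pos: [0.4209, -0.3293, 0.1716]
tool_rot: [180.0, -0.0, -80.3]
force: [0.6, 0.2, -0.5]
grip_width: 0.0202
grasp_force: 30.0
```

{"api": "jog_arm", "payload": {"motion": [[[0, 0, 0, 0, 0, 0, 1], [0, 0, 0, 0, 0, 0, 1], [0, 0, 0, 0, 0, 0, 1], [0, 0, 0, 0, 0, 0, 1], [0, 0, 0, 0, 0, 0, 1]]]}}

```text
time_s: 15.35
tool_pos: [0.4209, -0.3293, 0.1715]
tool_rot: [180.0, -0.0, -80.3]
force: [-0.3, -0.5, -1.2]
grip_width: 0.0199
grasp_force: 30.0
```

{"api": "jog_arm", "payload": {"motion": [[[0, 0, 0, 0, 0, 0, 1], [0, 0, 0, 0, 0, 0, 1], [0, 0, 0, 0, 0, 0, 1], [0, 0, 0, 0, 0, 0, 1], [0, 0, 0, 0, 0, 0, 1]]]}}

```text
time_s: 15.85
tool_pos: [0.4209, -0.3293, 0.1715]
tool_rot: [180.0, -0.0, -80.3]
force: [1.0, 0.5, -1.4]
grip_width: 0.0196
grasp_force: 30.0
```

{"api": "jog_arm", "payload": {"motion": [[[0, 0, 0, 0, 0, -0.025, 1], [0, 0, 0, 0, 0, -0.06, 1], [0, 0, 0, 0, 0, -0.095, 1], [0, 0, 0, 0, 0, -0.13, 1], [0, 0, 0, 0, 0, -0.167, 1]]]}}

```text
time_s: 16.35
tool_pos: [0.4209, -0.3293, 0.1716]
tool_rot: [180.0, -0.0, -50.0]
force: [0.8, 0.0, -0.9]
grip_width: 0.0197
grasp_force: 30.0
```

{"api": "jog_arm", "payload": {"motion": [[[0, 0, 0, 0, 0, -0.035, 1], [0, 0, 0, 0, 0, -0.07, 1], [0, 0, 0, 0, 0, -0.105, 1], [0, 0, 0, 0, 0, -0.14, 1], [0, 0, 0, 0, 0, -0.167, 1]]]}}

```text
time_s: 16.85
tool_pos: [0.4209, -0.3293, 0.1716]
tool_rot: [180.0, -0.0, -20.0]
force: [0.0, 0.0, -1.5]
grip_width: 0.0199
grasp_force: 30.0
```

{"api": "jog_arm", "payload": {"motion": [[[0, 0, 0, 0, 0, -0.035, 1], [0, 0, 0, 0, 0, -0.07, 1], [0, 0, 0, 0, 0, -0.105, 1], [0, 0, 0, 0, 0, -0.14, 1], [0, 0, 0, 0, 0, -0.166, 1]]]}}

```text
time_s: 17.35
tool_pos: [0.4209, -0.3294, 0.1716]
tool_rot: [180.0, -0.0, 9.9]
force: [1.0, -0.1, -1.5]
grip_width: 0.02
grasp_force: 30.0
```

{"api": "jog_arm", "payload": {"motion": [[[0, 0, 0, 0, 0, 0, 1], [0, 0, 0, 0, 0, 0, 1], [0, 0, 0, 0, 0, 0, 1], [0, 0, 0, 0, 0, 0, 1], [0, 0, 0, 0, 0, 0, 1]]]}}

```text
time_s: 17.85
tool_pos: [0.4209, -0.3293, 0.1716]
tool_rot: [180.0, -0.0, 9.7]
force: [-0.1, 0.2, 0.5]
grip_width: 0.0199
grasp_force: 30.0
```

{"api": "jog_arm", "payload": {"motion": [[[0, 0, 0, 0, 0, 0, 1], [0, 0, 0, 0, 0, 0, 1], [0, 0, 0, 0, 0, 0, 1], [0, 0, 0, 0, 0, 0, 1], [0, 0, 0, 0, 0, 0, 1]]]}}

```text
time_s: 18.35
tool_pos: [0.4209, -0.3293, 0.1715]
tool_rot: [180.0, 0.0, 9.7]
force: [0.5, 0.2, -0.7]
grip_width: 0.02
grasp_force: 30.0
```

```bash
python3 - <<'E'
from h import *
im,d=env.read_camera("side"); o=env.get_obs()
t=np.array(o["tool_pos"]); t[2]-=.0015
K,oo,M=cam("side")
L=cv2.resize(im[160:210,355:415,::-1],None,fx=12,fy=12,interpolation=cv2.INTER_NEAREST)
y=np.radians(o["tool_rot"][2])
for k in(-.051,0,.052):
    q=K@(M.T@(t+k*np.array([np.cos(y),np.sin(y),0])-oo)); p=(q[:2]/q[2]+.5-[355,160])*12; print(p); cv2.circle(L,tuple(int(v) for v in p),3,(255,0,255),-1)
cv2.imwrite("pics/f4.png",L)
E
```

```text
[583.83799328 306.08053417]
[368.17596522 257.17211364]
[152.88775184 208.34846781]
```

View pics/f4.png

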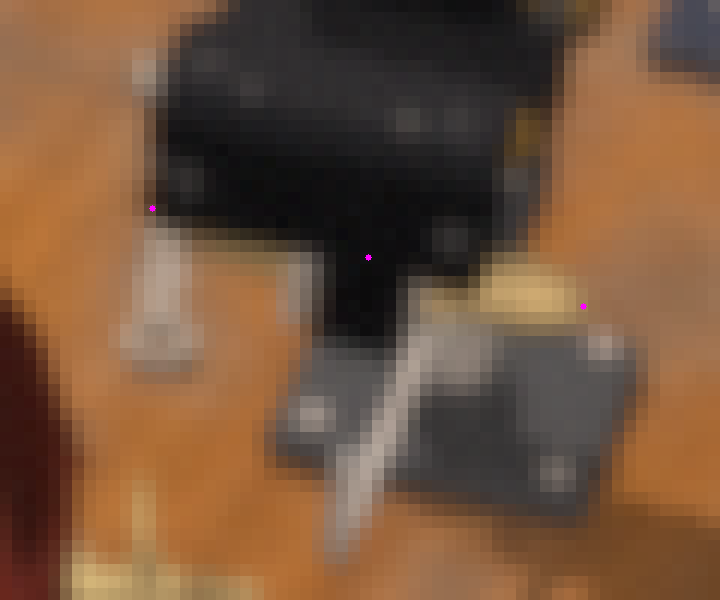

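The nose end is at about (583,300), where the projection puts it (584,306). The quill is level and its middle is at the TCP, so I hand the job in.

```bash
python3 -c "
from cell import env
print(env.get_obs()['grasp_force']); print(env.sign_off())"
```

```text
29.999801125377417
the job is handed in; nothing more can be done
None
```

The quill was held at the focus with its stub toward the lens for about 1.5 s, then turned a quarter turn side-on and handed in at about 18 s, still gripped at 30 N; by camera and arm readings its position should be within about 2 mm, and the hand-in reported no verdict.

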